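Seal a carton of plant food in the airtight garden tin

TASK

Put the carton of plant food away dry: stand it upright in the open aluminium tin beside the jar, fetch the lid by its handle and set it over the tin, then press down around the lid's edge corner by corner until its gasket is fully seated all the way round. Press firmly but not so hard that the thin lid dents: a light push on each corner, not a heavy one in the middle. The jar must stay upright and the other things on the bench where they are.

Things in the scene. Friction and masses are not known exactly. Their poses are not given: they have to be found in the camera images.
- tin: Open aluminium storage tin, screwed to the bench, 140 (x) by 180 (y) by 92 mm high, walls and floor 3 mm. Origin: centre of its underside; x points from its front (towards the robot) to its back, y to its left, z up. A rolled bead runs round the outside under the rim: when the lid is home its skirt stands just above the bead, evenly all round.
- rim (a point): Centre of the tin's open mouth, 92 mm over its underside. On the rim lie four lengths of black rubber gasket, one round each corner. Their tops stand 9 to 12 mm over the rim at first; each slides down stiffly (16 N) to 4 mm over the rim, and stays there, when the lid's corner above it is pressed.
- lid: The tin's lift-off aluminium lid, 152 (x) by 192 (y) mm, 24 mm high (skirt inside 148 by 188, 4 mm play a side over the tin), 0.26 kg, lying upright on the bench. Origin: centre of the skirt's lower edge, z up. It fits either way round (half a turn). Lower edge over the tin's underside: 81 to 84 mm when just laid on, 76 mm when seated. 18 to 25 N on a corner drives it home; pressing the lid on the tin with over 60 N dents it.
- handle (a point): Middle of the lid's steel strap handle, a bar 96 mm long along the lid's x, 12 mm wide and 10 mm thick, its top 56 mm over the lid's lower edge (32 mm over the upper face); gap of 22 mm under it. This point is the bar's centre, 51 mm over the lower edge.
- corner_a (a point): Point on the lid's upper face near its corner at -x +y, 13 mm in from both edges, over the gasket: where to press. It is 100 mm over the tin's underside when that corner is seated, 5 to 8 mm more before. Pressing one corner may rock the opposite one up until that is pressed too.
- corner_b (a point): Point on the lid's upper face near its corner at -x -y, 13 mm in from both edges, over the gasket: where to press. It is 100 mm over the tin's underside when that corner is seated, 5 to 8 mm more before. Pressing one corner may rock the opposite one up until that is pressed too.
- corner_c (a point): Point on the lid's upper face near its corner at +x +y, 13 mm in from both edges, over the gasket: where to press. It is 100 mm over the tin's underside when that corner is seated, 5 to 8 mm more before. Pressing one corner may rock the opposite one up until that is pressed too.
- corner_d (a point): Point on the lid's upper face near its corner at +x -y, 13 mm in from both edges, over the gasket: where to press. It is 100 mm over the tin's underside when that corner is seated, 5 to 8 mm more before. Pressing one corner may rock the opposite one up until that is pressed too.
- carton: Plain cardboard carton of plant food with a paper band, 95 (x) by 50 (y) by 78 mm high, about 0.28 kg, standing on the bench. Origin: centre of its underside, z up, x along its length.
- jar: Glass jar with a steel cap, 50 mm diameter, 74 mm high, standing in the left (+y) half of the tin, some 55 mm from its middle. Origin: centre of its underside. The carton belongs beside it, in the -y half, with its length along the tin's x.
- pot: Empty green plastic plant pot, 110 mm wide at the rim, 100 mm high. Origin: centre of its underside. Bystander; it may have changed places with the carton.
- saucer: White ceramic saucer, 144 mm diameter, 18 mm high, left of the tin. Origin: centre of its underside. Bystander.
- trowel: Steel trowel with a wooden handle, lying on the bench at the right, 280 mm long along its x. Bystander.
- spray: Grey plastic spray bottle, 220 mm high, 76 mm diameter, right of the lid. Origin: centre of its underside. Bystander.
- succulent: Succulent in a terracotta pot, 108 mm wide, about 125 mm high, behind the lid. Origin: centre of its underside. Bystander.
Things that resemble listed ones, but are neither listed nor needed, are in the scene too. Leave any orange or pink look-alike of the carton alone.

How it is judged:
By the outcome, as a careful person would: the job done as asked, in the order asked, and still so for the second after the job is handed in, with the robot touching nothing.
It also fails if it takes over 72 s, if anything falls off the work surface, if the arm or the gripper's body presses on something with over 40 N, if the wrist force passes 120 N, or if a joint passes its speed limit or range.

ROBOT

A 6-joint arm with a two-finger parallel gripper is mounted at the origin on the work surface. World frame = base frame: x ahead of the robot, y to its left, z up, the work surface at z = 0. Lengths are in m, angles in rad, forces in N, time in s.
With the tool pointing down it reaches from about 0.25 to 0.775 m from the base axis. Payload 4 kg.
Tool frame: the origin (TCP) lies between the finger pads; the fingertips stand 25 mm ahead of it and the grasp point (between the pads) lies 6 mm ahead of it (robot.tip_reach is the distance from the TCP to the fingertips, in m); z points along the fingers, y is the line along which they close (so a half turn about z gives the same grasp; the last joint's range is limited). The gripper opens to 94 mm and grips with 3 to 60 N. Pads are 16 mm wide; open, the fingers measure 119 mm over their backs; the gripper's body (75 mm by 177 mm) begins 78 mm behind the grasp point.
Start: joints at [-0.103, 0.087, 1.371, -0, 1.684, -0.103], TCP at [0.55, -0, 0.231] pointing down, gripper open.
Joint ranges: [-3.1, 3.1], [-0.76, 2.03], [0.27, 2.55], [-1.08, 4.22], [0.17, 2.65], [-2.57, 2.57]. Speed limits (rad/s): [2.79, 2.79, 3.14, 3.14, 3.14, 3.14].

INTERFACE

Orientations are given as [roll, pitch, yaw] about the fixed x, y, z axes, in that order (R = Rz(yaw) Ry(pitch) Rx(roll)).
In Python, from bench import sensors, snapshot, camera_info, ticket, robot gives the robot as it stands.
- The arm moves only by the tool arm_command, never from a script. Its argument "plan" is a list of rows, each an object with "grip": the closure, from -1 (fully open) to 1 (shut); "slide": the shift along the tool's x, y, z normalised to -1 to 1, where 1 is 500 mm, a list of three; "spin": the turn about the tool's z normalised to -1 to 1, where 1 is 5 degrees. A call has 1 to 10 rows; each row shifts and turns the commanded pose from where the row before left it, along the tool's axes as they then stand; what a row does not reach is not made up. A row lasts 1/8 s, in which the tool goes at most 62.5 mm and 10.7 degrees, less where a joint would pass 70% of its speed; a pose out of reach is approached as far as the arm can. A call with a number of a shift or a turn outside -1 to 1 is refused whole. A call with a gripper value outside its range is refused whole. The fingers move at their own pace and stop on an object; the grip force is fixed at half the most. Time passes only in rows, so rows that do not move let the fingers close. It gives the time, the measured TCP pose, the force, the opening and the grip force at its end, in the units of the state.
- sensors.get_obs(): the state, without advancing time (a new reading comes with each control period).
- snapshot(name): name is "scene" or "side" or "wrist"; returns the picture (420x560x3 uint8, red, green, blue); there is no depth.
- camera_info(name): a dict with "fx", "fy", "cx", "cy" (pixels), "k1" (the pictures are not rectified: a ray, as slopes to the right and down, at radius r is drawn at 1 + k1 r^2 times it, then the intrinsics apply), "position" and "rotation" of the camera in the world. Camera axes: x right, y up, looking along -z (the intrinsics and any distortion apply to the point x, -y, -z); pixel columns grow to the right and rows downward; lengths in m; the calibration is good to about 2 mm. A picture is of the moment at which its call begins: read the wrist's pose just before it. camera_info takes no time and is no camera call; for the wrist camera it gives the pose at the moment of the call.
- ticket.close_job(): hands the job in; it is judged then, once.
The state is a dict: "time": time; "joint_positions": joint angles; "qvel": joint speeds; "joint_torque": joint torques, N m; "tool_pos": TCP position; "ee_rot": TCP orientation; "wrist_force": force on the tool from outside, world axes, zero at the start; "wrist_torque": the same for the moment, N m; "width": finger opening in m; "finger_force": force on a finger pad.
Only numpy, scipy, OpenCV 4.12 (cv2) and the standard library are available. Lean on these libraries where they do the work, as an engineer would, in place of code of your own. Each camera call takes 0.05 s, during which the arm holds its last target. There are 200 camera calls.

## Working session

There is one attempt and no reset: what is moved stays moved. The work goes in short steps, Python scripts to look and compute and a tool call to move; the robot and the scene stay as the last step left them, time stands still between calls to the robot, and variables do not carry over. Pictures are saved under pics/ and viewed, at most 10 in all, crops included, and the job is handed in when it is done.

Besides the shell and the picture viewer there is one more tool, called by a JSON object that holds its "fn" and its "kwargs". arm_command: Moves the arm, as the interface text tells. Scaled input: -1 to 1 covers 500 mm each way for a shift and 5 degrees each way for a turn. Its arguments: {"type":"object","properties":{"plan":{"type":"array","items":{"type":"object","properties":{"grip":{"type":"number"},"slide":{"type":"array","items":{"type":"number"}},"spin":{"type":"number"}}}}},"required":["plan"]}

```bash
mkdir -p pics; ls; python3 - <<'E'
from bench import sensors, snapshot, camera_info, robot
import cv2, numpy as np
a=snapshot("scene"); b=snapshot("side")
cv2.imwrite("pics/scene.png",a[:,:,::-1]); cv2.imwrite("pics/side.png",b[:,:,::-1])
for n in("scene","side","wrist"): print(n,camera_info(n))
print(sensors.get_obs(), robot.tip_reach)
E
```

```text
pics
scene {'fx': 455.61210382497796, 'fy': 455.61210382497796, 'cx': 274.86555573369355, 'cy': 209.235115317732, 'k1': -0.11148089551149871, 'position': array([ 0.93907233, -0.74765013,  0.83872276]), 'rotation': array([0.8363504 , 0.01479789, 0.49403323])}
side {'fx': 478.40470770445944, 'fy': 478.40470770445944, 'cx': 278.38358862445233, 'cy': 214.90867990256416, 'k1': -0.15990081020824998, 'position': array([0.33902817, 0.82462202, 0.99015533]), 'rotation': array([ 0.76144373, -0.01878072, -2.92719219])}
wrist {'fx': 293.32672378590695, 'fy': 293.32672378590695, 'cx': 277.19975270704305, 'cy': 206.92209179814753, 'k1': -0.02398025569446567, 'position': array([0.55168655, 0.07763282, 0.38296418]), 'rotation': array([-0.27042347,  0.0021873 ,  0.0010056 ])}
{'time': 0.1, 'joint_positions': array([-1.03093814e-01,  8.78706979e-02,  1.37208245e+00, -2.88873277e-05,
        1.68359552e+00, -1.03111570e-01]), 'qvel': array([-0.00049334, -0.00200267, -0.00300146, -0.00047192,  0.00075972,
        0.00064797]), 'joint_torque': array([ 2.25695316e-03, -3.41256917e+01, -3.03301656e+01,  7.19034858e-02,
        3.05556308e-02, -9.49158243e-05]), 'tool_pos': array([5.49559592e-01, 3.49508889e-05, 2.29437343e-01]), 'ee_rot': array([-3.13964408e+00, -1.72772434e-04,  1.57081069e+00]), 'wrist_force': array([ 0.36491072, -0.84776693, -0.67200252]), 'wrist_torque': array([ 0.03505769, -0.00612704,  0.01727193]), 'finger_force': 0.0, 'width': 0.0938878314201596} 0.025
```

View pics/scene.png

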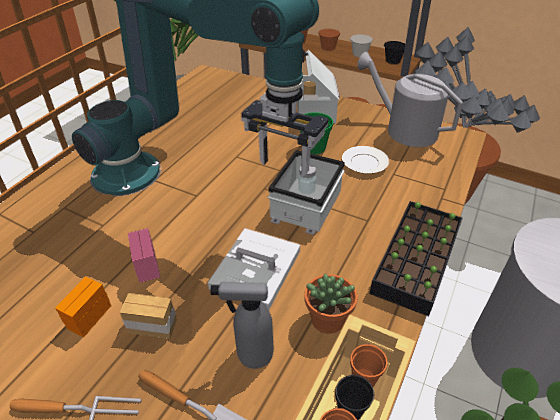

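View pics/side.png

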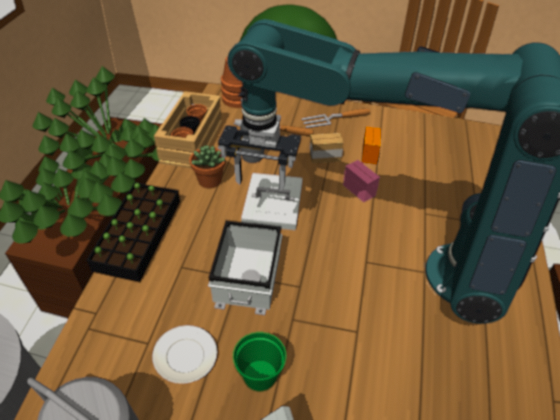

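The scene view shows the kraft carton at (147,315), orange and pink decoys at (84,305) and (143,255), the lid at (255,268), and the tin at (307,190) with the jar inside. The side view shows the same layout, with the pot near (260,360) and the saucer at (185,352). I'll set up the helper and zoom in on the area that matters.

```bash
cat > h.py <<'E'
import numpy as np, cv2
from scipy.spatial.transform import Rotation as Ro
from bench import sensors, snapshot, camera_info
def K(c): return np.array([[c['fx'],0,c['cx']],[0,c['fy'],c['cy']],[0,0,1]]), np.array([c['k1'],0,0,0.])
def pose(c): return Ro.from_euler('xyz',c['rotation']).as_matrix(), np.array(c['position'])
def pt(c,uv,z):
    "pixels -> world points on plane z"
    k,d=K(c); R,p=pose(c)
    n=cv2.undistortPoints(np.array(uv,float).reshape(-1,1,2),k,d).reshape(-1,2)
    r=np.c_[n[:,0],-n[:,1],-np.ones(len(n))]@R.T
    return p+r*((z-p[2])/r[:,2])[:,None]
def px(c,P):
    k,d=K(c); R,p=pose(c); q=(np.atleast_2d(P)-p)@R*[1,-1,-1]
    return cv2.projectPoints(q,np.zeros(3),np.zeros(3),k,d)[0].reshape(-1,2)
def zoom(img,name,x0,y0,w,h,s):
    cv2.imwrite(name,cv2.resize(img[y0:y0+h,x0:x0+w],None,fx=s,fy=s,interpolation=cv2.INTER_CUBIC))
E
python3 - <<'E'
from h import *
zoom(cv2.imread("pics/scene.png"),"pics/z1.png",110,140,260,200,3)
c=camera_info("scene")
print(pt(c,[[147,310]],.078),pt(c,[[258,256]],.051),pt(c,[[306,177]],.092),pt(c,[[84,295]],.078))
E
```

```text
[[ 0.44355255 -0.400301    0.078     ]] [[ 0.55712655 -0.14563272  0.051     ]] [[0.55002548 0.12558322 0.092     ]] [[ 0.29868058 -0.43637509  0.078     ]]
```

View pics/z1.png

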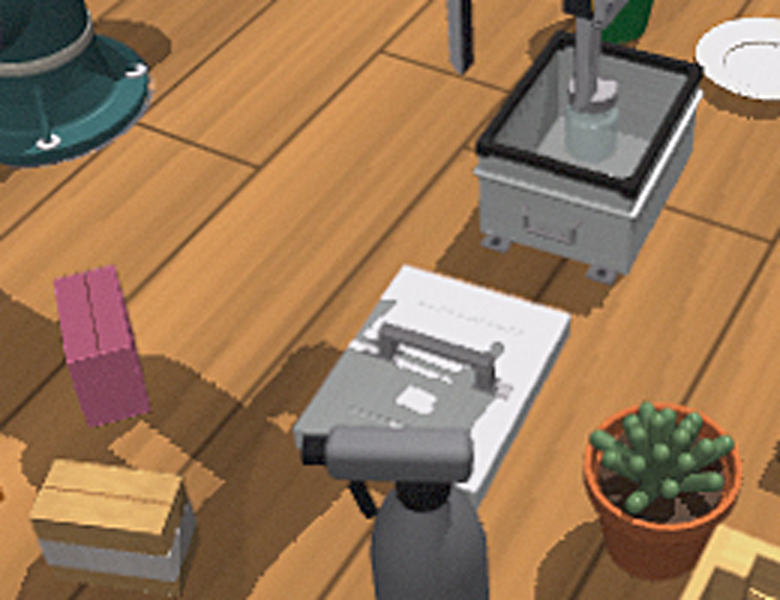

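The zoom shows the carton top corners near (55,460), (188,470), (170,533) and (33,517) in zoom pixels. The handle runs from (385,330) to (495,365), and the gasket corners are at (478,150), (637,190), (703,70) and (562,35).

```bash
python3 - <<'E'
from h import *
c=camera_info("scene")
f=lambda a:np.array(a)/3+[110,140]
for n,a,z in(("carton",[(55,460),(188,470),(170,533),(33,517)],.078),("handle",[(385,328),(497,360)],.056),("lid",[(405,265),(570,317),(297,435)],.024),("gask",[(478,150),(637,190),(703,70),(562,35)],.1),("jar",[(592,90)],.077),("pink",[(55,280),(115,267),(135,345),(70,360)],.078)):
    P=pt(c,f(a),z); print(n,P[:,:2].round(3).tolist(),P.mean(0).round(3))
    d=np.diff(P,axis=0); print(np.linalg.norm(d,axis=1).round(3),np.degrees(np.arctan2(d[:,1],d[:,0])).round(1))
E
```

```text
carton [[0.381, -0.386], [0.469, -0.348], [0.491, -0.396], [0.4, -0.431]] [ 0.435 -0.39   0.078]
[0.097 0.052 0.098] [  23.4  -65.9 -158.8]
handle [[0.508, -0.153], [0.601, -0.141]] [ 0.555 -0.147  0.056]
[0.094] [6.9]
lid [[0.467, -0.058], [0.618, -0.048], [0.489, -0.254]] [ 0.525 -0.12   0.024]
[0.152 0.243] [   3.9 -122.1]
gask [[0.494, 0.025], [0.635, 0.04], [0.621, 0.219], [0.483, 0.21]] [0.558 0.123 0.1  ]
[0.141 0.179 0.138] [   6.    94.3 -176.2]
jar [[0.532, 0.173]] [0.532 0.173 0.077]
[] []
pink [[0.258, -0.249], [0.292, -0.214], [0.361, -0.273], [0.327, -0.309]] [ 0.31  -0.261  0.078]
[0.048 0.091 0.049] [  45.6  -40.5 -134. ]
```

{"fn": "arm_command", "kwargs": {"plan": [{"grip":-1,"slide":[0,0,-0.12],"spin":0},{"grip":-1,"slide":[-0.11,-0.033,0],"spin":0},{"grip":-1,"slide":[-0.11,-0.033,0],"spin":0},{"grip":-1,"slide":[-0.11,-0.033,0],"spin":0},{"grip":-1,"slide":[-0.11,-0.033,0],"spin":0},{"grip":-1,"slide":[-0.11,-0.033,0],"spin":0},{"grip":-1,"slide":[-0.11,-0.033,0],"spin":0},{"grip":-1,"slide":[-0.11,-0.033,0],"spin":0},{"grip":-1,"slide":[0,0,0],"spin":1},{"grip":-1,"slide":[0,0,0],"spin":1}]}}

```text
time: 1.35
tool_pos: [0.4338, -0.3859, 0.2893]
ee_rot: [-3.14, -0.001, 1.391]
wrist_force: [0.1, -0.2, -0.2]
width: 0.0941
finger_force: 0.0
```

{"fn": "arm_command", "kwargs": {"plan": [{"grip":-1,"slide":[0,0,0],"spin":1},{"grip":-1,"slide":[0,0,0],"spin":1},{"grip":-1,"slide":[0,0,0],"spin":1},{"grip":-1,"slide":[0,0,0],"spin":1},{"grip":-1,"slide":[0,0,0],"spin":1},{"grip":-1,"slide":[0,0,0],"spin":1},{"grip":-1,"slide":[0,0,0],"spin":1},{"grip":-1,"slide":[0,0,0],"spin":1},{"grip":-1,"slide":[0,0,0],"spin":1},{"grip":-1,"slide":[0,0,0],"spin":1}]}}

```text
time: 2.6
tool_pos: [0.4343, -0.3848, 0.2897]
ee_rot: [-3.14, 0.0, 0.521]
wrist_force: [-0.0, 0.1, 0.5]
width: 0.094
finger_force: 0.0
```

{"fn": "arm_command", "kwargs": {"plan": [{"grip":-1,"slide":[0,0,0],"spin":1},{"grip":-1,"slide":[0,0,0],"spin":0.6},{"grip":-1,"slide":[0,0,0],"spin":0}]}}

```text
time: 2.98
tool_pos: [0.4344, -0.3849, 0.2898]
ee_rot: [-3.14, 0.0, 0.385]
wrist_force: [-0.1, -0.1, -0.2]
width: 0.0939
finger_force: 0.0
```

```bash
python3 - <<'E'
from h import *
c=camera_info("wrist"); a=snapshot("wrist"); o=sensors.get_obs()
cv2.imwrite("pics/w1.png",a[:,:,::-1]); np.save("w1.npy",c)
print(o['time'],o['tool_pos'],np.degrees(o['ee_rot']),o['joint_positions'],c)
E
```

```text
3.025 [ 0.43441458 -0.38487968  0.28995026] [-1.79945338e+02  1.48493375e-02  2.20544308e+01] [-8.22742167e-01  1.53061507e-01  1.18118102e+00  9.93951440e-05
  1.80833400e+00  3.63155193e-01] {'fx': 293.32672378590695, 'fy': 293.32672378590695, 'cx': 277.19975270704305, 'cy': 206.92209179814753, 'k1': -0.02398025569446567, 'position': array([ 0.50841646, -0.35598213,  0.4433257 ]), 'rotation': array([-2.71141082e-01,  1.12793806e-03, -1.18518454e+00])}
```

View pics/w1.png

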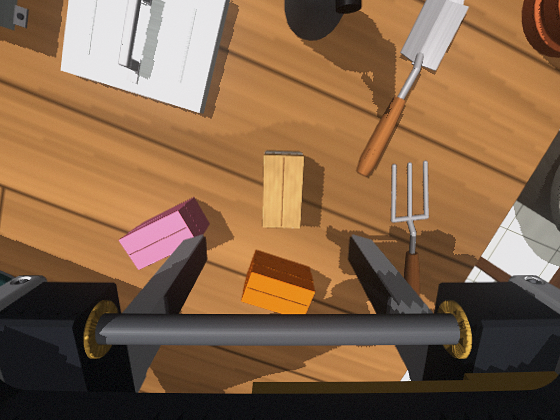

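The wrist view has the carton top at (264,156)–(303,156)–(301,228)–(263,227), pink at (165,233), orange at (278,280), and the lid at top left.

```bash
python3 - <<'E'
from h import *
c=np.load("w1.npy",allow_pickle=True).item()
P=pt(c,[(264,156),(303,156),(301,228),(263,227)],.078)
print(P.round(4),P.mean(0)); d=np.diff(P,axis=0); print(np.linalg.norm(d,axis=1),np.degrees(np.arctan2(d[:,1],d[:,0])))
p=np.array([.4344,-.3849,0]); th=np.radians(22.05); X=np.array([np.cos(th),np.sin(th),0]);Y=np.array([np.sin(th),-np.cos(th),0])
def rel(Q): return np.c_[(Q-p)@X,(Q-p)@Y].round(4)
print("tool xy carton",rel(P),rel(P).mean(0))
print("pink",rel(pt(c,[(190,199),(207,233)],.078)),"orange",rel(pt(c,[(256,250),(313,263)],.078)), rel(pt(c,[(207,233)],.04)))
print("handle",pt(c,[(152,2),(137,68)],.056),"lid",pt(c,[(62,71),(204,112)],.024))
E
```

```text
[[ 0.4685 -0.3542  0.078 ]
 [ 0.4866 -0.3988  0.078 ]
 [ 0.3992 -0.4337  0.078 ]
 [ 0.3817 -0.3868  0.078 ]] [ 0.43399054 -0.3933672   0.078     ]
[0.0481311  0.09409051 0.05013445] [ -67.88945799 -158.17484337  110.51764994]
tool xy carton [[ 0.0431 -0.0157]
 [ 0.0432  0.0324]
 [-0.0509  0.0321]
 [-0.0496 -0.018 ]] [-0.00355  0.0077 ]
pink [[-0.0116 -0.1115]
 [-0.0581 -0.0925]] orange [[-0.0824 -0.0279]
 [-0.1016  0.0496]] [[-0.0725 -0.1023]]
handle [[ 0.58307665 -0.16787518  0.056     ]
 [ 0.50739607 -0.17076685  0.056     ]] lid [[ 0.46672989 -0.06171056  0.024     ]
 [ 0.48733722 -0.25605556  0.024     ]]
```

{"fn": "arm_command", "kwargs": {"plan": [{"grip":-1,"slide":[-0.007,0.0155,0.1],"spin":0},{"grip":-1,"slide":[0,0,0.11],"spin":0},{"grip":-1,"slide":[0,0,0.11],"spin":0},{"grip":-1,"slide":[0,0,0.09],"spin":0},{"grip":-1,"slide":[0,0,0.038],"spin":0},{"grip":1,"slide":[0,0,0],"spin":0},{"grip":1,"slide":[0,0,0],"spin":0},{"grip":1,"slide":[0,0,0],"spin":0},{"grip":1,"slide":[0,0,0],"spin":0}]}}

```text
time: 4.15
tool_pos: [0.4348, -0.3942, 0.0681]
ee_rot: [3.139, -0.001, 0.384]
wrist_force: [-1.2, -0.3, -0.2]
width: 0.057
finger_force: 0.0
```

{"fn": "arm_command", "kwargs": {"plan": [{"grip":1,"slide":[0,0,0],"spin":0},{"grip":1,"slide":[0,0,0],"spin":0},{"grip":1,"slide":[0,0,0],"spin":0},{"grip":1,"slide":[0,0,-0.05],"spin":0},{"grip":1,"slide":[0,0,-0.1],"spin":0},{"grip":1,"slide":[0,0,-0.1],"spin":0},{"grip":1,"slide":[0,0,-0.1],"spin":0},{"grip":1,"slide":[0,0,-0.1],"spin":0},{"grip":1,"slide":[0,0,0],"spin":0}]}}

```text
time: 5.28
tool_pos: [0.4354, -0.395, 0.2963]
ee_rot: [3.132, -0.003, 0.384]
wrist_force: [0.0, -0.3, -2.5]
width: 0.0499
finger_force: 29.8
```

```bash
python3 - <<'E'
from h import *
a=snapshot("scene"); b=snapshot("side")
cv2.imwrite("pics/scene2.png",a[:,:,::-1]); cv2.imwrite("pics/side2.png",b[:,:,::-1])
zoom(a[:,:,::-1],"/tmp/a.png",260,145,100,100,4); zoom(b[:,:,::-1],"/tmp/b.png",200,215,100,100,4)
cv2.imwrite("pics/z2.png",np.hstack([cv2.imread("/tmp/a.png"),cv2.imread("/tmp/b.png")]))
E
```

```text
(no output)
```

View pics/z2.png

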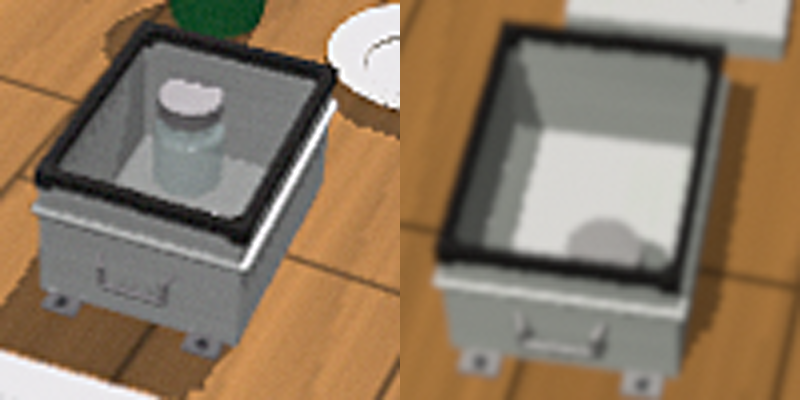

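The left panel (scene) shows the gasket corners at (38,172), (245,235), (335,72) and (147,25), with the jar cap at (190,97). The right panel (side) shows the corners at panel x,y of (106,24), (324,46), (283,288) and (40,255), with the jar cap at (203,243).

```bash
python3 - <<'E'
from h import *
a=camera_info("scene"); b=camera_info("side")
A=pt(a,np.array([(38,172),(245,235),(335,72),(147,25)])/4+[260,145],.102)
B=pt(b,np.array([(324,46),(106,24),(40,255),(283,288)])/4+[200,215],.102)
for P in(A,B):
    d=np.diff(P[[0,1,2,3,0]],axis=0); print(P[:,:2].round(3).tolist(),P.mean(0).round(4),np.linalg.norm(d,axis=1).round(3),np.degrees(np.arctan2(d[:,1],d[:,0])).round(1))
print("jar",pt(a,np.array([[190,97]])/4+[260,145],.077),pt(b,np.array([[203,243]])/4+[200,215],.077))
E
```

```text
[[0.492, 0.03], [0.634, 0.035], [0.62, 0.217], [0.482, 0.208]] [0.5569 0.1227 0.102 ] [0.142 0.182 0.138 0.178] [   2.    94.3 -176.3  -86.7]
[[0.488, 0.031], [0.626, 0.045], [0.612, 0.226], [0.472, 0.217]] [0.5495 0.1298 0.102 ] [0.139 0.182 0.14  0.186] [   5.5   94.5 -176.1  -85.1]
jar [[0.5310185  0.17640873 0.077     ]] [[0.52873609 0.1787949  0.077     ]]
```

{"fn": "arm_command", "kwargs": {"plan": [{"grip":1,"slide":[0.037,-0.05,0],"spin":0},{"grip":1,"slide":[0.073,-0.1,0],"spin":0},{"grip":1,"slide":[0.073,-0.1,0],"spin":0},{"grip":1,"slide":[0.073,-0.1,0],"spin":0},{"grip":1,"slide":[0.073,-0.1,0],"spin":0},{"grip":1,"slide":[0.073,-0.1,0],"spin":0},{"grip":1,"slide":[0.073,-0.1,0],"spin":0},{"grip":1,"slide":[0.073,-0.1,0],"spin":0},{"grip":1,"slide":[0.037,-0.05,0],"spin":0},{"grip":1,"slide":[0,0,0],"spin":1}]}}

```text
time: 6.62
tool_pos: [0.5546, 0.0896, 0.2867]
ee_rot: [-3.139, 0.007, 0.299]
wrist_force: [0.8, -0.1, -3.2]
width: 0.0497
finger_force: 29.8
```

{"fn": "arm_command", "kwargs": {"plan": [{"grip":1,"slide":[0,0,0],"spin":1},{"grip":1,"slide":[0,0,0],"spin":1},{"grip":1,"slide":[0,0,0],"spin":0.6},{"grip":1,"slide":[0,0,0],"spin":0}]}}

```text
time: 7.12
tool_pos: [0.5546, 0.0869, 0.2877]
ee_rot: [3.142, 0.006, 0.07]
wrist_force: [-0.3, 0.4, -3.1]
width: 0.0497
finger_force: 29.8
```

```bash
python3 - <<'E'
from h import *
c=camera_info("wrist"); a=snapshot("wrist"); o=sensors.get_obs()
cv2.imwrite("pics/w2.png",a[:,:,::-1]); np.save("w2.npy",c)
print(o['time'],o['tool_pos'],np.degrees(o['ee_rot']),o['width'],o['finger_force'])
E
```

```text
7.175 [0.55474659 0.08686264 0.28835179] [-179.9995155     0.29722995    4.05140006] 0.05013493416239218 29.830527305603027
```

View pics/w2.png

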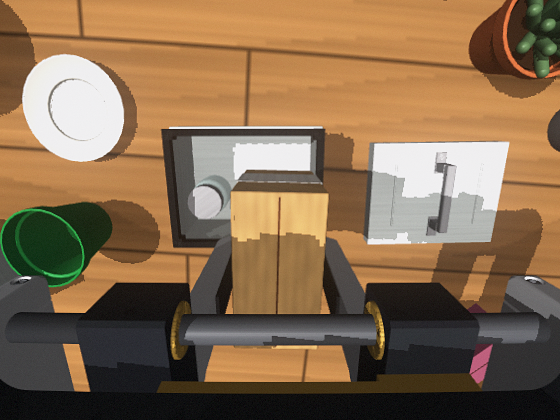

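The carton is held at (280,250). The tin gasket's outer corners are at (164,130), (325,127) and (172,247), with the jar cap at (208,202). The lid's top corners are at (371,142), (509,142), (493,240) and (366,243), and the handle runs from (447,160) to (442,235).

```bash
python3 - <<'E'
from h import *
c=np.load("w2.npy",allow_pickle=True).item(); print(c['position'],c['rotation'])
def sh(n,uv,z):
    P=pt(c,uv,z); d=np.diff(P,axis=0); print(n,P[:,:2].round(4).tolist(),P.mean(0).round(4),np.linalg.norm(d,axis=1).round(3),np.degrees(np.arctan2(d[:,1],d[:,0])).round(1)); return P
P=sh("tin",[(172,247),(164,130),(325,127)],.101); print("tin c",(P[0]+P[2])/2)
P=sh("lid",[(366,243),(371,142),(509,142),(493,240)],.024)
sh("handle",[(444,235),(450,163)],.056)
sh("jar",[(208,202)],.077)
E
```

```text
[0.63495889 0.09224417 0.44077975] [-2.76890720e-01 -9.64396808e-05 -1.49936274e+00]
tin [[0.4769, 0.2135], [0.6194, 0.2189], [0.6353, 0.0386]] [0.5772 0.157  0.101 ] [0.143 0.181] [  2.2 -85. ]
tin c [0.55612603 0.1260413  0.101     ]
lid [[0.4691, -0.0563], [0.62, -0.04], [0.6352, -0.2359], [0.4876, -0.2533]] [ 0.553  -0.1464  0.024 ] [0.152 0.196 0.149] [   6.2  -85.6 -173.3]
handle [[0.5016, -0.1538], [0.6023, -0.1387]] [ 0.5519 -0.1462  0.056 ] [0.102] [8.5]
jar [[0.5321, 0.174]] [0.5321 0.174  0.077 ] [] []
```

{"fn": "arm_command", "kwargs": {"plan": [{"grip":1,"slide":[0.004,-0.004,0.05],"spin":0.1},{"grip":1,"slide":[0,0,0.09],"spin":0},{"grip":1,"slide":[0,0,0.09],"spin":0},{"grip":1,"slide":[0,0,0.08],"spin":0},{"grip":1,"slide":[0,0,0.06],"spin":0},{"grip":1,"slide":[0,0,0.03],"spin":0},{"grip":1,"slide":[0,0,0],"spin":0},{"grip":1,"slide":[0,0,0],"spin":0}]}}

```text
time: 8.18
tool_pos: [0.5585, 0.0891, 0.0931]
ee_rot: [3.142, -0.003, 0.061]
wrist_force: [0.6, 0.4, -2.3]
width: 0.0498
finger_force: 29.8
```

{"fn": "arm_command", "kwargs": {"plan": [{"grip":1,"slide":[0,0,0.02],"spin":0.2},{"grip":1,"slide":[0,0,0.02],"spin":0},{"grip":1,"slide":[0,0,0],"spin":0},{"grip":1,"slide":[0,0,0],"spin":0}]}}

```text
time: 8.68
tool_pos: [0.5572, 0.0891, 0.0713]
ee_rot: [3.142, 0.0, 0.044]
wrist_force: [-0.7, -0.3, -3.2]
width: 0.0501
finger_force: 29.9
```

{"fn": "arm_command", "kwargs": {"plan": [{"grip":1,"slide":[0,0,0.003],"spin":-0.3},{"grip":1,"slide":[0,0,0],"spin":0},{"grip":-0.45,"slide":[0,0,0],"spin":0},{"grip":-0.45,"slide":[0,0,0],"spin":0},{"grip":-0.45,"slide":[0,0,0],"spin":0},{"grip":-0.45,"slide":[0,0,0],"spin":0}]}}

```text
time: 9.43
tool_pos: [0.5575, 0.0891, 0.0702]
ee_rot: [-3.142, -0.0, 0.07]
wrist_force: [-0.6, 0.1, -0.2]
width: 0.0679
finger_force: 0.0
```

{"fn": "arm_command", "kwargs": {"plan": [{"grip":-0.45,"slide":[0,0,-0.1],"spin":0},{"grip":-0.45,"slide":[0,0,-0.12],"spin":0},{"grip":-0.45,"slide":[0,0,-0.12],"spin":0},{"grip":-0.2,"slide":[-0.01,0.11,-0.04],"spin":-0.35},{"grip":-0.2,"slide":[-0.01,0.12,0],"spin":0},{"grip":-0.2,"slide":[-0.01,0.12,0],"spin":0},{"grip":-0.2,"slide":[-0.01,0.12,0],"spin":0},{"grip":-0.2,"slide":[0,0,0],"spin":0},{"grip":-0.2,"slide":[0,0,0],"spin":0}]}}

```text
time: 10.55
tool_pos: [0.5593, -0.1465, 0.2599]
ee_rot: [-3.141, 0.0, 0.1]
wrist_force: [0.3, -0.4, -0.4]
width: 0.0563
finger_force: 0.0
```

```bash
python3 - <<'E'
from h import *
c=camera_info("wrist"); a=snapshot("wrist"); o=sensors.get_obs()
cv2.imwrite("pics/w3.png",a[:,:,::-1]); np.save("w3.npy",c)
print(o['time'],o['tool_pos'],np.degrees(o['ee_rot']),o['width'],o['finger_force'])
E
```

```text
10.6 [ 0.55939585 -0.14578708  0.26006712] [-1.79966909e+02 -1.24175902e-02  5.80350102e+00] 0.05621892190934406 0.0
```

View pics/w3.png

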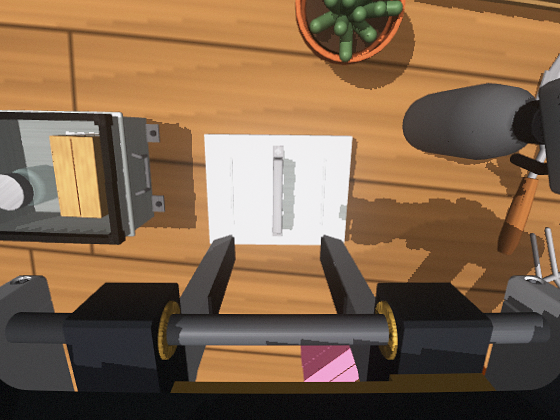

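The carton stands in the tin at (77,175), beside the jar. The lid's top corners are at (205,135), (352,136), (346,243) and (209,244), and the handle bar runs from (278,150) to (277,235).

```bash
python3 - <<'E'
from h import *
c=np.load("w3.npy",allow_pickle=True).item()
def sh(n,uv,z):
    P=pt(c,uv,z); d=np.diff(P,axis=0); print(n,P[:,:2].round(4).tolist(),P.mean(0).round(4),np.linalg.norm(d,axis=1).round(3),np.degrees(np.arctan2(d[:,1],d[:,0])).round(1)); return P
sh("lid",[(209,244),(205,135),(352,136),(346,243)],.024)
sh("handle",[(277.5,235),(278.5,148)],.056)
sh("tin -y edge",[(122,242),(108,113)],.101)
E
```

```text
lid [[0.4663, -0.0581], [0.6176, -0.047], [0.6355, -0.2363], [0.4876, -0.2528]] [ 0.5517 -0.1486  0.024 ] [0.152 0.19  0.149] [   4.2  -84.6 -173.7]
handle [[0.5021, -0.153], [0.6129, -0.1429]] [ 0.5575 -0.1479  0.056 ] [0.111] [5.2]
tin -y edge [[0.4924, 0.0262], [0.6341, 0.0352]] [0.5633 0.0307 0.101 ] [0.142] [3.6]
```

{"fn": "arm_command", "kwargs": {"plan": [{"grip":-0.2,"slide":[-0.015,0.003,0.09],"spin":0.1},{"grip":-0.2,"slide":[0,0,0.11],"spin":0},{"grip":-0.2,"slide":[0,0,0.11],"spin":0},{"grip":-0.2,"slide":[0,0,0.07],"spin":0},{"grip":-0.2,"slide":[0,0,0.024],"spin":0},{"grip":-0.2,"slide":[0,0,0],"spin":0},{"grip":1,"slide":[0,0,0],"spin":0},{"grip":1,"slide":[0,0,0],"spin":0},{"grip":1,"slide":[0,0,0],"spin":0},{"grip":1,"slide":[0,0,0],"spin":0}]}}

```text
time: 11.85
tool_pos: [0.5522, -0.1492, 0.0585]
ee_rot: [3.141, -0.001, 0.091]
wrist_force: [-0.7, 0.4, -0.2]
width: 0.0199
finger_force: 0.0
```

{"fn": "arm_command", "kwargs": {"plan": [{"grip":1,"slide":[0,0,0],"spin":0},{"grip":1,"slide":[0,0,0],"spin":0}]}}

```text
time: 12.1
tool_pos: [0.5521, -0.1485, 0.0583]
ee_rot: [-3.141, -0.0, 0.092]
wrist_force: [0.1, 2.4, 2.4]
width: 0.0116
finger_force: 30.0
```

{"fn": "arm_command", "kwargs": {"plan": [{"grip":1,"slide":[0,0,-0.06],"spin":0},{"grip":1,"slide":[0,0,-0.1],"spin":0},{"grip":1,"slide":[0,0,-0.1],"spin":0},{"grip":1,"slide":[0,0,-0.04],"spin":0},{"grip":1,"slide":[0.01,-0.1,0],"spin":0},{"grip":1,"slide":[0.01,-0.1,0],"spin":0},{"grip":1,"slide":[0.01,-0.1,0],"spin":0},{"grip":1,"slide":[0.01,-0.1,0],"spin":0},{"grip":1,"slide":[0.01,-0.1,0],"spin":0},{"grip":1,"slide":[0.005,-0.046,0],"spin":0.2}]}}

```text
time: 13.35
tool_pos: [0.5537, 0.1277, 0.2067]
ee_rot: [3.141, 0.002, 0.076]
wrist_force: [0.0, 0.2, -1.3]
width: 0.0116
finger_force: 30.0
```

{"fn": "arm_command", "kwargs": {"plan": [{"grip":1,"slide":[0,0,0.03],"spin":0},{"grip":1,"slide":[0,0,0.01],"spin":0},{"grip":1,"slide":[0,0,0],"spin":0}]}}

```text
time: 13.72
tool_pos: [0.5539, 0.124, 0.1864]
ee_rot: [3.141, 0.003, 0.073]
wrist_force: [-0.1, -0.5, -1.5]
width: 0.0115
finger_force: 30.0
```

```bash
python3 - <<'E'
from h import *
a=snapshot("scene"); b=snapshot("side"); o=sensors.get_obs()
zoom(a[:,:,::-1],"/tmp/a.png",260,130,100,110,4); zoom(b[:,:,::-1],"/tmp/b.png",200,205,100,110,4)
cv2.imwrite("pics/z3.png",np.hstack([cv2.imread("/tmp/a.png"),cv2.imread("/tmp/b.png")]))
print(o['time'],o['tool_pos'],np.degrees(o['ee_rot']),o['wrist_force'],o['width'])
E
```

```text
13.825 [0.55458293 0.12422501 0.18785986] [1.79981894e+02 6.91443008e-03 4.15650847e+00] [-0.62594366  0.06392136 -2.1870463 ] 0.011947210688642101
```

View pics/z3.png

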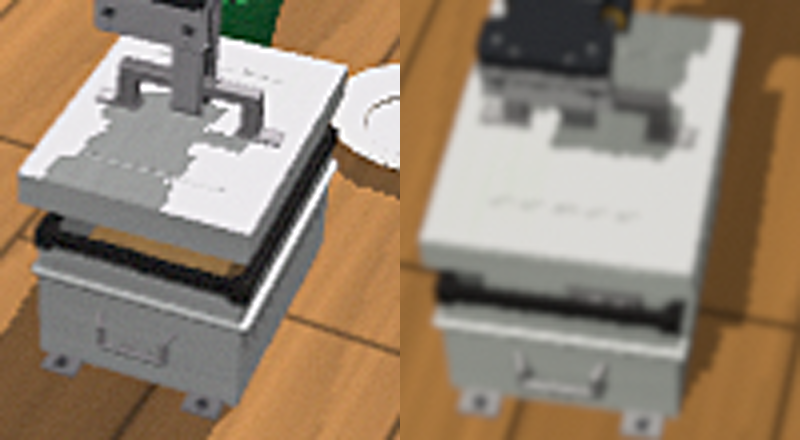

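The lid hovers over the tin and looks roughly aligned in both panels. In the scene panel the lid's top corners are at (20,178), (250,238) and (348,65). In the side panel they're at (20,240), (290,275) and (340,22).

```bash
python3 - <<'E'
from h import *
a=camera_info("scene"); b=camera_info("side")
def m(c,uv,z,o): return pt(c,np.array(uv)/4+o,z)
zl=.1879-.0583+.024
A=m(a,[(20,178),(250,238),(348,65)],zl,[260,130]); B=m(b,[(20,240),(290,275),(340,22)],zl,[200,205])
for P in(A,B):
    d=np.diff(P,axis=0);print("lid",P[:,:2].round(4).tolist(),((P[0]+P[2])/2).round(4),np.linalg.norm(d,axis=1).round(3),np.degrees(np.arctan2(d[:,1],d[:,0])).round(1))
# pixel comparison: gasket outer corners (tin frame) for candidates
obsA=np.array([(38,172),(245,235),(335,72),(147,25)])/4+[260,145]; obsB=np.array([(324,46),(106,24),(40,255),(283,288)])/4+[200,215]
from scipy.optimize import least_squares
loc=np.array([(-.07,-.09),(.07,-.09),(.07,.09),(-.07,.09)])
def w(q,z):
    R=np.array([[np.cos(q[2]),-np.sin(q[2])],[np.sin(q[2]),np.cos(q[2])]]); return np.c_[loc@R.T+q[:2],np.full(4,z)]
for z in(.098,.102):
    r=least_squares(lambda q:np.r_[(px(a,w(q,z))-obsA).ravel(),(px(b,w(q,z))-obsB).ravel()],[.555,.125,.07]); print(z,r.x[:2],np.degrees(r.x[2]),np.abs(r.fun).max())
E
```

```text
lid [[0.4885, 0.0165], [0.6371, 0.0283], [0.6221, 0.2233]] [0.5553 0.1199 0.1536] [0.149 0.196] [ 4.5 94.4]
lid [[0.6181, 0.2279], [0.4683, 0.217], [0.4808, 0.0238]] [0.5495 0.1259 0.1536] [0.15  0.194] [-175.8  -86.3]
0.098 [0.55228532 0.12741588] 4.256927405411994 1.3390965328198376
0.102 [0.55225836 0.12780139] 4.2772486519102735 2.514806536828843
```

{"fn": "arm_command", "kwargs": {"plan": [{"grip":1,"slide":[0.0015,-0.006,0],"spin":0},{"grip":1,"slide":[0,0,0.03],"spin":0},{"grip":1,"slide":[0,0,0.03],"spin":0},{"grip":1,"slide":[0,0,0.01],"spin":0},{"grip":1,"slide":[0,0,0.006],"spin":0},{"grip":1,"slide":[0,0,0.006],"spin":0},{"grip":1,"slide":[0,0,0],"spin":0}]}}

```text
time: 14.7
tool_pos: [0.5551, 0.128, 0.1471]
ee_rot: [3.141, -0.0, 0.074]
wrist_force: [-0.5, -2.8, -2.5]
width: 0.0117
finger_force: 30.0
```

{"fn": "arm_command", "kwargs": {"plan": [{"grip":1,"slide":[0,0,0.006],"spin":0},{"grip":1,"slide":[0,0,0.003],"spin":0},{"grip":1,"slide":[0,0,0],"spin":0}]}}

```text
time: 15.08
tool_pos: [0.5552, 0.1282, 0.1425]
ee_rot: [3.141, -0.001, 0.074]
wrist_force: [0.3, -3.0, -2.3]
width: 0.0115
finger_force: 30.0
```

{"fn": "arm_command", "kwargs": {"plan": [{"grip":1,"slide":[0,0.005,0],"spin":0},{"grip":1,"slide":[0,0,0.003],"spin":0},{"grip":1,"slide":[0,0,0],"spin":0}]}}

```text
time: 15.45
tool_pos: [0.5552, 0.1264, 0.1416]
ee_rot: [-3.141, -0.001, 0.074]
wrist_force: [-2.1, -0.6, 0.6]
width: 0.0115
finger_force: 30.0
```

{"fn": "arm_command", "kwargs": {"plan": [{"grip":0.3,"slide":[0,0,0],"spin":0},{"grip":0.3,"slide":[0,0,0],"spin":0},{"grip":0.3,"slide":[0,0,0],"spin":0},{"grip":0.3,"slide":[0,0,-0.05],"spin":0},{"grip":0.3,"slide":[0,0,-0.05],"spin":0},{"grip":1,"slide":[-0.063,-0.083,0],"spin":0},{"grip":1,"slide":[-0.063,-0.083,0],"spin":0},{"grip":1,"slide":[0,0,0.05],"spin":0},{"grip":1,"slide":[0,0,0.02],"spin":0},{"grip":1,"slide":[0,0,0],"spin":0}]}}

```text
time: 16.7
tool_pos: [0.4859, 0.2036, 0.155]
ee_rot: [3.141, 0.002, 0.074]
wrist_force: [0.0, 0.2, 1.0]
width: 0.0
finger_force: 0.0
```

{"fn": "arm_command", "kwargs": {"plan": [{"grip":1,"slide":[0,0,0.02],"spin":0},{"grip":1,"slide":[0,0,0.016],"spin":0},{"grip":1,"slide":[0,0,0.004],"spin":0},{"grip":1,"slide":[0,0,0.004],"spin":0},{"grip":1,"slide":[0,0,0],"spin":0}]}}

```text
time: 17.32
tool_pos: [0.4862, 0.204, 0.134]
ee_rot: [-3.142, -0.0, 0.074]
wrist_force: [-0.8, 0.3, 0.7]
width: 0.0001
finger_force: 0.0
```

{"fn": "arm_command", "kwargs": {"plan": [{"grip":1,"slide":[0,0,0.004],"spin":0},{"grip":1,"slide":[0,0,0.003],"spin":0},{"grip":1,"slide":[0,0,0],"spin":0}]}}

```text
time: 17.7
tool_pos: [0.4865, 0.2042, 0.1324]
ee_rot: [-3.141, -0.002, 0.074]
wrist_force: [-1.8, -1.0, 6.2]
width: 0.0004
finger_force: 3.0
```

{"fn": "arm_command", "kwargs": {"plan": [{"grip":1,"slide":[0,0,0.004],"spin":0},{"grip":1,"slide":[0,0,0.004],"spin":0},{"grip":1,"slide":[0,0,0],"spin":0}]}}

```text
time: 18.08
tool_pos: [0.4865, 0.2042, 0.131]
ee_rot: [-3.141, -0.003, 0.074]
wrist_force: [-6.2, -1.1, 16.2]
width: 0.0003
finger_force: 7.8
```

{"fn": "arm_command", "kwargs": {"plan": [{"grip":1,"slide":[0,0,0.003],"spin":0},{"grip":1,"slide":[0,0,0.003],"spin":0},{"grip":1,"slide":[0,0,0],"spin":0},{"grip":1,"slide":[0,0,0],"spin":0}]}}

```text
time: 18.58
tool_pos: [0.4865, 0.2043, 0.1285]
ee_rot: [-3.141, -0.003, 0.074]
wrist_force: [-7.2, -2.2, 17.1]
width: 0.0006
finger_force: 8.8
```

Sliding down at 17 N, with 3.5 mm to go.

{"fn": "arm_command", "kwargs": {"plan": [{"grip":1,"slide":[0,0,0.003],"spin":0},{"grip":1,"slide":[0,0,0.003],"spin":0},{"grip":1,"slide":[0,0,0.002],"spin":0},{"grip":1,"slide":[0,0,0],"spin":0},{"grip":1,"slide":[0,0,0],"spin":0}]}}

```text
time: 19.2
tool_pos: [0.4865, 0.2044, 0.1255]
ee_rot: [-3.141, -0.004, 0.075]
wrist_force: [-9.1, -2.7, 22.5]
width: 0.0005
finger_force: 11.0
```

{"fn": "arm_command", "kwargs": {"plan": [{"grip":1,"slide":[0,0,0.003],"spin":0},{"grip":1,"slide":[0,0,0],"spin":0},{"grip":1,"slide":[0,0,0],"spin":0}]}}

```text
time: 19.58
tool_pos: [0.4865, 0.2044, 0.1254]
ee_rot: [-3.141, -0.004, 0.075]
wrist_force: [-11.3, -2.6, 26.5]
width: -0.0002
finger_force: 13.5
```

{"fn": "arm_command", "kwargs": {"plan": [{"grip":1,"slide":[0,0,-0.05],"spin":0},{"grip":1,"slide":[0,0,-0.054],"spin":0},{"grip":1,"slide":[0,0.11,0],"spin":0},{"grip":1,"slide":[0,0.11,0],"spin":0},{"grip":1,"slide":[0,0.112,0],"spin":0},{"grip":1,"slide":[0,0,0.04],"spin":0},{"grip":1,"slide":[0,0,0.02],"spin":0},{"grip":1,"slide":[0,0,0.01],"spin":0},{"grip":1,"slide":[0,0,0.004],"spin":0},{"grip":1,"slide":[0,0,0],"spin":0}]}}

```text
time: 20.82
tool_pos: [0.4988, 0.0391, 0.1335]
ee_rot: [3.142, -0.001, 0.075]
wrist_force: [0.1, 0.5, 0.3]
width: 0.0006
finger_force: 0.0
```

{"fn": "arm_command", "kwargs": {"plan": [{"grip":1,"slide":[0,0,0.004],"spin":0},{"grip":1,"slide":[0,0,0.004],"spin":0},{"grip":1,"slide":[0,0,0.003],"spin":0},{"grip":1,"slide":[0,0,0.003],"spin":0},{"grip":1,"slide":[0,0,0.003],"spin":0},{"grip":1,"slide":[0,0,0],"spin":0}]}}

```text
time: 21.58
tool_pos: [0.4991, 0.039, 0.1288]
ee_rot: [-3.142, -0.003, 0.075]
wrist_force: [-6.8, 0.7, 15.1]
width: 0.0002
finger_force: 7.8
```

Commanded about .1245. I'll go to about .118, as at corner a.

{"fn": "arm_command", "kwargs": {"plan": [{"grip":1,"slide":[0,0,0.003],"spin":0},{"grip":1,"slide":[0,0,0.003],"spin":0},{"grip":1,"slide":[0,0,0.003],"spin":0},{"grip":1,"slide":[0,0,0.002],"spin":0},{"grip":1,"slide":[0,0,0],"spin":0},{"grip":1,"slide":[0,0,0],"spin":0}]}}

```text
time: 22.32
tool_pos: [0.4991, 0.039, 0.1253]
ee_rot: [3.141, -0.004, 0.075]
wrist_force: [-10.5, 0.9, 23.2]
width: 0.0005
finger_force: 11.9
```

{"fn": "arm_command", "kwargs": {"plan": [{"grip":1,"slide":[0,0,0.002],"spin":0},{"grip":1,"slide":[0,0,0],"spin":0},{"grip":1,"slide":[0,0,0],"spin":0}]}}

```text
time: 22.7
tool_pos: [0.4991, 0.039, 0.1252]
ee_rot: [3.141, -0.005, 0.075]
wrist_force: [-12.0, 1.1, 27.0]
width: 0.0004
finger_force: 13.7
```

{"fn": "arm_command", "kwargs": {"plan": [{"grip":1,"slide":[0,0,-0.05],"spin":0},{"grip":1,"slide":[0,0,-0.054],"spin":0},{"grip":1,"slide":[0.084,0,0],"spin":0},{"grip":1,"slide":[0.084,0,0],"spin":0},{"grip":1,"slide":[0.084,0,0],"spin":0},{"grip":1,"slide":[0,0,0.04],"spin":0},{"grip":1,"slide":[0,0,0.02],"spin":0},{"grip":1,"slide":[0,0,0.01],"spin":0},{"grip":1,"slide":[0,0,0],"spin":0},{"grip":1,"slide":[0,0,0],"spin":0}]}}

```text
time: 23.95
tool_pos: [0.6244, 0.0478, 0.1361]
ee_rot: [3.141, -0.002, 0.074]
wrist_force: [0.3, -0.7, -0.5]
width: 0.0005
finger_force: 0.0
```

{"fn": "arm_command", "kwargs": {"plan": [{"grip":1,"slide":[0,0,0.004],"spin":0},{"grip":1,"slide":[0,0,0.004],"spin":0},{"grip":1,"slide":[0,0,0.004],"spin":0},{"grip":1,"slide":[0,0,0.003],"spin":0},{"grip":1,"slide":[0,0,0.003],"spin":0},{"grip":1,"slide":[0,0,0],"spin":0}]}}

```text
time: 24.7
tool_pos: [0.6246, 0.0478, 0.1308]
ee_rot: [3.141, -0.004, 0.074]
wrist_force: [-5.6, 0.5, 13.2]
width: 0.0003
finger_force: 7.1
```

{"fn": "arm_command", "kwargs": {"plan": [{"grip":1,"slide":[0,0,0.003],"spin":0},{"grip":1,"slide":[0,0,0.003],"spin":0},{"grip":1,"slide":[0,0,0.003],"spin":0},{"grip":1,"slide":[0,0,0.003],"spin":0},{"grip":1,"slide":[0,0,0],"spin":0},{"grip":1,"slide":[0,0,0],"spin":0}]}}

```text
time: 25.45
tool_pos: [0.6247, 0.0477, 0.1255]
ee_rot: [3.141, -0.004, 0.074]
wrist_force: [-6.8, -1.6, 16.1]
width: 0.0004
finger_force: 7.9
```

{"fn": "arm_command", "kwargs": {"plan": [{"grip":1,"slide":[0,0,0.003],"spin":0},{"grip":1,"slide":[0,0,0.003],"spin":0},{"grip":1,"slide":[0,0,0],"spin":0},{"grip":1,"slide":[0,0,0],"spin":0}]}}

```text
time: 25.95
tool_pos: [0.6248, 0.0477, 0.1251]
ee_rot: [3.141, -0.006, 0.074]
wrist_force: [-8.5, -0.5, 23.9]
width: 0.0002
finger_force: 11.7
```

{"fn": "arm_command", "kwargs": {"plan": [{"grip":1,"slide":[0,0,0.002],"spin":0},{"grip":1,"slide":[0,0,0],"spin":0},{"grip":1,"slide":[0,0,0],"spin":0}]}}

```text
time: 26.32
tool_pos: [0.6248, 0.0477, 0.125]
ee_rot: [3.141, -0.006, 0.074]
wrist_force: [-10.5, -0.4, 25.9]
width: 0.0007
finger_force: 13.1
```

{"fn": "arm_command", "kwargs": {"plan": [{"grip":1,"slide":[0,0,-0.05],"spin":0},{"grip":1,"slide":[0,0,-0.054],"spin":0},{"grip":1,"slide":[0,-0.11,0],"spin":0},{"grip":1,"slide":[0,-0.11,0],"spin":0},{"grip":1,"slide":[0,-0.112,0],"spin":0},{"grip":1,"slide":[0,0,0.04],"spin":0},{"grip":1,"slide":[0,0,0.02],"spin":0},{"grip":1,"slide":[0,0,0.01],"spin":0},{"grip":1,"slide":[0,0,0],"spin":0},{"grip":1,"slide":[0,0,0],"spin":0}]}}

```text
time: 27.58
tool_pos: [0.6124, 0.2128, 0.1337]
ee_rot: [-3.141, -0.001, 0.073]
wrist_force: [-0.2, 0.7, 0.4]
width: 0.0004
finger_force: 0.0
```

{"fn": "arm_command", "kwargs": {"plan": [{"grip":1,"slide":[0,0,0.004],"spin":0},{"grip":1,"slide":[0,0,0.004],"spin":0},{"grip":1,"slide":[0,0,0.004],"spin":0},{"grip":1,"slide":[0,0,0.003],"spin":0},{"grip":1,"slide":[0,0,0.003],"spin":0},{"grip":1,"slide":[0,0,0],"spin":0}]}}

```text
time: 28.32
tool_pos: [0.6125, 0.2131, 0.1291]
ee_rot: [-3.142, -0.004, 0.074]
wrist_force: [-4.8, -2.0, 14.3]
width: 0.0005
finger_force: 6.9
```

{"fn": "arm_command", "kwargs": {"plan": [{"grip":1,"slide":[0,0,0.003],"spin":0},{"grip":1,"slide":[0,0,0.003],"spin":0},{"grip":1,"slide":[0,0,0.003],"spin":0},{"grip":1,"slide":[0,0,0.002],"spin":0},{"grip":1,"slide":[0,0,0],"spin":0},{"grip":1,"slide":[0,0,0],"spin":0}]}}

```text
time: 29.08
tool_pos: [0.6125, 0.2132, 0.1251]
ee_rot: [-3.141, -0.005, 0.074]
wrist_force: [-7.6, -2.0, 17.6]
width: 0.0003
finger_force: 8.9
```

{"fn": "arm_command", "kwargs": {"plan": [{"grip":1,"slide":[0,0,0.002],"spin":0},{"grip":1,"slide":[0,0,0.002],"spin":0},{"grip":1,"slide":[0,0,0],"spin":0},{"grip":1,"slide":[0,0,0],"spin":0}]}}

```text
time: 29.58
tool_pos: [0.6126, 0.2132, 0.1249]
ee_rot: [-3.141, -0.006, 0.074]
wrist_force: [-9.0, -2.9, 24.2]
width: 0.0004
finger_force: 11.6
```

{"fn": "arm_command", "kwargs": {"plan": [{"grip":1,"slide":[0,0,-0.05],"spin":0},{"grip":1,"slide":[0,0,-0.054],"spin":0},{"grip":1,"slide":[-0.084,0,0],"spin":0},{"grip":1,"slide":[-0.084,0,0],"spin":0},{"grip":1,"slide":[-0.084,0,0],"spin":0},{"grip":1,"slide":[0,0,0.04],"spin":0},{"grip":1,"slide":[0,0,0.03],"spin":0},{"grip":1,"slide":[0,0,0.015],"spin":0},{"grip":1,"slide":[0,0,0.004],"spin":0},{"grip":1,"slide":[0,0,0],"spin":0}]}}

```text
time: 30.82
tool_pos: [0.4861, 0.2039, 0.1252]
ee_rot: [3.141, 0.001, 0.074]
wrist_force: [-4.6, -1.3, 6.5]
width: 0.0007
finger_force: 3.2
```

{"fn": "arm_command", "kwargs": {"plan": [{"grip":1,"slide":[0,0,0.004],"spin":0},{"grip":1,"slide":[0,0,0.004],"spin":0},{"grip":1,"slide":[0,0,0],"spin":0}]}}

```text
time: 31.2
tool_pos: [0.4861, 0.2039, 0.1249]
ee_rot: [3.141, -0.0, 0.074]
wrist_force: [-10.7, -3.3, 20.5]
width: 0.0004
finger_force: 10.2
```

{"fn": "arm_command", "kwargs": {"plan": [{"grip":1,"slide":[0,0,-0.05],"spin":0},{"grip":1,"slide":[0,0,-0.051],"spin":0},{"grip":1,"slide":[0,0.11,0],"spin":0},{"grip":1,"slide":[0,0.11,0],"spin":0},{"grip":1,"slide":[0,0.112,0],"spin":0},{"grip":1,"slide":[0,0,0.04],"spin":0},{"grip":1,"slide":[0,0,0.03],"spin":0},{"grip":1,"slide":[0,0,0.015],"spin":0},{"grip":1,"slide":[0,0,0.004],"spin":0},{"grip":1,"slide":[0,0,0],"spin":0}]}}

```text
time: 32.45
tool_pos: [0.4987, 0.0391, 0.1263]
ee_rot: [3.141, -0.001, 0.075]
wrist_force: [-0.0, 0.1, -0.0]
width: 0.0005
finger_force: 0.0
```

{"fn": "arm_command", "kwargs": {"plan": [{"grip":1,"slide":[0,0,0.004],"spin":0},{"grip":1,"slide":[0,0,0.004],"spin":0},{"grip":1,"slide":[0,0,0],"spin":0}]}}

```text
time: 32.83
tool_pos: [0.4991, 0.0389, 0.1251]
ee_rot: [-3.141, -0.003, 0.075]
wrist_force: [-3.7, 0.6, 9.6]
width: 0.0006
finger_force: 4.9
```

{"fn": "arm_command", "kwargs": {"plan": [{"grip":1,"slide":[0,0,-0.06],"spin":0},{"grip":1,"slide":[0,0,-0.1],"spin":0},{"grip":1,"slide":[0,0.1,-0.1],"spin":0},{"grip":1,"slide":[0,0.12,0],"spin":0},{"grip":1,"slide":[0,0.12,0],"spin":0},{"grip":1,"slide":[0,0,0],"spin":0}]}}

```text
time: 33.58
tool_pos: [0.5106, -0.1289, 0.2461]
ee_rot: [3.141, 0.0, 0.068]
wrist_force: [0.1, 0.5, 0.1]
width: 0.0003
finger_force: 0.0
```

```bash
python3 - <<'E'
from h import *
a=snapshot("scene"); b=snapshot("side"); o=sensors.get_obs()
zoom(a[:,:,::-1],"/tmp/a.png",250,110,140,150,2.8); zoom(b[:,:,::-1],"/tmp/b.png",170,205,140,150,2.8)
cv2.imwrite("pics/z4.png",np.hstack([cv2.imread("/tmp/a.png"),cv2.imread("/tmp/b.png")]))
print(o['time'],o['tool_pos'],o['wrist_force'])
E
```

```text
33.675 [ 0.51060807 -0.12542832  0.24623744] [-0.22350245 -0.01444657  0.28867018]
```

View pics/z4.png

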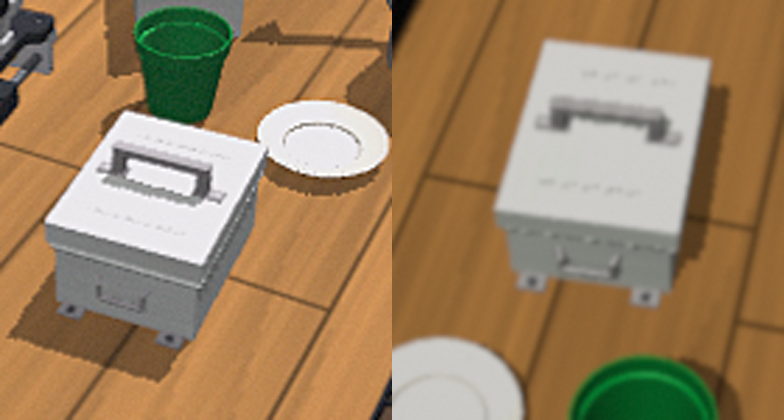

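The lid sits level: its skirt is just above the bead all round in both panels, from about (48,245) to (207,285) in the left one. The pot and saucer are undisturbed, so I'm handing in.

```bash
python3 -c "
from bench import ticket
print(ticket.close_job())"
```

```text
the job is handed in; nothing more can be done
None
```

The carton stands upright in the tin beside the jar and the lid is on with all four corners pressed home. The highest force I read while pressing was 27 N, and the job was handed in at about 34 s; no verdict came back.

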